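# Release a cradle strap with the forked key

### The arm

A 6-joint arm with a two-finger parallel gripper is mounted at the origin on a cart in front of the work surface, level with it; the furniture and walls round the work are solid. World frame = base frame: x ahead of the robot, y to its left, z up, the work surface at z = 0. Lengths are in m, angles in rad, forces in N, time in s.
With the tool pointing down it reaches from about 0.35 to 0.975 m from the base axis. Payload 4.9 kg.
Tool frame: the origin (TCP) lies midway between the tips of the shut fingers; the grasp point (between the pads) lies 19 mm behind it; z points along the fingers, y is the line along which they close (so a half turn about z gives the same grasp; the last joint's range is limited). The gripper opens to 85 mm and grips with 20 to 120 N. Pads are 22 mm wide; open, the fingers measure 114 mm over their backs; the gripper's body (76 mm by 85 mm) begins 54 mm behind the grasp point. The pads swing forward as they close: fully open they stand 13 mm farther back than shut.
Start: joints at [-1.31, 0.053, 1.613, -0, 1.476, -0.119], TCP at [0.232, -0.58, 0.231] pointing down, gripper open.
Joint ranges: [-3.01, 3.01], [-1.01, 2.22], [0.06, 2.58], [-1.02, 4.17], [0.09, 2.62], [-3.14, 3.14]. Speed limits (rad/s): [2.57, 2.57, 3.14, 3.14, 3.14, 3.14].

### API

Orientations are given as a unit quaternion [w, x, y, z].
In Python, from plant import state, grab_frame, camera_info, job_done, spot_in, masks_of, pinpoint gives the robot as it stands.
- The arm moves only by the shell command python3 -m handwheel 'ROWS' [OPENING]. ROWS is JSON, a list that holds one entry, the list of rows, each a list of 6 numbers: the shift along the world's x, y, z in m, then the turn, a rotation vector about the world's x, y, z in degrees. In form: [[[tx, ty, tz, ax, ay, az], ...]]. A call has 1 to 20 rows; each row shifts and turns the commanded pose from where the row before left it; what a row does not reach is not made up. A row lasts 1/12 s, in which the tool goes at most 41.7 mm and 7.16 degrees, less where a joint would pass 70% of its speed; a pose out of reach is approached as far as the arm can. A call is refused whole if a number of a shift passes 0.0417 or a number of a turn 7.16, either way. A call with a gripper value outside its range is refused whole. OPENING is the opening, from 0 (shut) to 1 (fully open), set as the call begins (- or left out, the last holds). The fingers move at their own pace and stop on an object; the grip force is fixed at half the most. Time passes only in rows, so rows that do not move let the fingers close. It gives the time, the measured TCP pose, the force, the opening and the grip force at its end, in the units of the state.
- state(): the state, without advancing time (a new reading comes with each control period).
- grab_frame(name): name is "scene" or "side" or "wrist"; returns (picture, depth): 384x512x3 uint8, blue, green, red; 384x512 float32, m along the optical axis (not along the pixel's ray), 0 where there is no reading.
- camera_info(name): a dict with "fx", "fy", "cx", "cy" (pixels), "T" (4x4, takes a point from camera to world coordinates). Camera axes: x right, y up, looking along -z (the intrinsics and any distortion apply to the point x, -y, -z); pixel columns grow to the right and rows downward; lengths in m; the calibration is good to about 2 mm. A picture is of the moment at which its call begins: read the wrist's pose just before it. camera_info takes no time and is no camera call; for the wrist camera it gives the pose at the moment of the call.
- job_done(): hands the job in; it is judged then, once.
Trained networks look in the newest picture that a camera, given by its name, has taken for a name from the list of things; names that differ only in an ending like _2 or _b are one class to them, and where a whole thing is asked for, a point or a joint stands for the part that bears it (a point fixed in the world has none). Each returns a list of dicts, best first, with "conf" (0 to 1); they miss things now and then, are a little off and sometimes report something else, mostly with a low value. They report only what shows in the picture. A call takes as long as a camera call. They do not tell look-alikes from the thing itself.
- spot_in(camera, thing): "box" ([left, top, width, height] in pixels, round what is visible of it).
- masks_of(camera, thing): "region" (384x512 bool, what is visible of it) and "box" ([left, top, width, height] in pixels, round what is visible of it).
- pinpoint(camera, thing): "position" ([column, row] in pixels: a listed point, or the origin of a listed thing).
The state is a dict: "time": time; "joint_pos": joint angles; "joint_vel": joint speeds; "joint_efforts": joint torques, N m; "tool_pos": TCP position; "tool_rot": TCP orientation; "contact_force": force on the tool from outside, world axes, zero at the start; "ft_torque": the same for the moment, N m; "gripper_width": opening from 0.0 (shut) to 1.0 (fully open); "grasp_force": force on a finger pad.
Only numpy, scipy, OpenCV 4.12 (cv2) and the standard library are available. Lean on these libraries where they do the work, as an engineer would, in place of code of your own. Each camera call takes 0.05 s, during which the arm holds its last target. There are 200 camera calls.

### The job

Take the red-handled forked key out of its white cup, set its prongs astride the spring bar of the cradle with the orange strap, and push the orange collar sideways along the bar, against its spring and away from the strap, until the strap springs up. Then stand the key back in its cup and let go. Move the collar with the key, not with the fingers, and leave the cradle with the blue strap latched.

Things in the scene. Friction and masses are not known exactly. Their poses are not given: they have to be found in the camera images.
- fork: The forked key, upright in the white cup at the start, prongs down, 80 g, 116 mm tall. Origin: midway between the prong tips; z up to the handle. Two prongs, each 8 mm (x) by 10 mm (y), 34 mm long, centres at x = -13 and +13 mm; the 18 mm slot between them is open along y, closed above z = 34 mm. Red handle 22 mm (x) by 14 mm (y), z = 50 to 116 mm: grip across the 14 mm at z = 80 to 90 mm.
- tool_cup: White open rectangular cup fixed to the bench, 75 mm (x) by 60 mm (y) outside, 45 mm high, walls and floor 4 mm thick. Origin: centre of its underside, z up. The key's x and y axes are parallel to the cup's at the start.
- orange_bar: Sliding spring bar of the fixed cradle with the orange strap: a level 6 mm steel rod along y with an orange collar. Origin: centre of the collar, a disc 36 mm across, 6 mm thick, 45 mm above the bench; z up. The strap lies towards +y, the coil spring towards -y. Pushed 10 to 12 mm towards -y it frees the strap; stop at 16 mm. Spring: 2 N at rest, 4 N at the stop; it returns when let go.
- orange_gap (a point): Fixed point on the rod's axis, 45 mm above the bench, axes as the bar's: middle of the bare rod between the resting collar's face (y = -14 mm) and a fixed guide post (y = +14 mm; 16 mm wide in x, top 56 mm above the bench). The prongs go in here from above, astride the rod, tips about 27 mm above the bench (the cradle's base plate is 10 mm high).
- orange_strap (a joint): Opening angle of the orange hold-down strap: 20 mm wide, 100 mm long, level about 60 mm above the bench over a white tube, hinged at its far end; its near end is pinned by the rod, 26 to 46 mm on the +y side of the gap point. 0 to 0.02 rad latched; once freed, its own spring raises it to 0.55 rad and keeps it there.
- blue_strap (a joint): The same angle of the blue strap on the other, otherwise identical cradle, which has a blue collar and must stay latched (about 0 to 0.02 rad).
Things that resemble listed ones, but are neither listed nor needed, are in the scene too. Of the things like the fork, leave any that is pink; of the rest the smaller one is meant.

How it is judged:
On the way:
1. the orange strap springs up while the key presses on the spring bar (contact force between fork and orange_bar above 0.3 N and value of joint orange_strap above 0.15 rad), for 0.05 s.
At the end, for the whole second after the job is handed in: The orange strap is up (over 0.3 rad), the blue strap is still latched (under 0.1 rad), and the key is at rest in its cup, prongs down: the prong ends inside the walls and less than 25 mm above the cup's underside, leaning by at most 0.9 rad (it may lean on the rim) (value of joint orange_strap above 0.3 rad and value of joint blue_strap below 0.1 rad and x of fork in the frame of tool_cup between -0.037 and 0.037 m and y of fork in the frame of tool_cup between -0.03 and 0.03 m and z of fork in the frame of tool_cup below 0.025 m and angle between fork's own z axis and vertical below 0.9 rad and linear speed of fork below 0.05 m/s); the robot touches nothing.
It fails at once if the fingers push the orange spring bar (contact force between the fingers and orange_bar above 1 N).
It fails at once if the blue strap is released (value of joint blue_strap above 0.1 rad).
It also fails if it takes over 48 s, if anything falls off the work surface, if the arm or the gripper's body presses on something with over 40 N, if the wrist force passes 120 N, or if a joint passes its speed limit or range.

## Working session

There is one attempt and no reset: what is moved stays moved. The work goes in short steps, Python scripts to look and compute and a shell command to move; the robot and the scene stay as the last step left them, time stands still between calls to the robot, and variables do not carry over. Pictures are saved under pics/ and viewed, at most 10 in all, crops included, and the job is handed in when it is done.

```bash
mkdir -p pics; cat > h.py <<'E'
import numpy as np, cv2
from plant import *
def w(cam,u,v,d,c=None):
    c=c or camera_info(cam); T=np.array(c["T"])
    p=np.array([(u-c["cx"])/c["fx"]*d,-(v-c["cy"])/c["fy"]*d,-d,1]); return (T@p)[:3]
def onz(cam,u,v,z,c=None):
    c=c or camera_info(cam); o=np.array(c["T"])[:3,3]; p=w(cam,u,v,1,c); return o+(p-o)*(z-o[2])/(p[2]-o[2])
def cloud(cam,dep,m):
    vs,us=np.nonzero(m&(dep>0)); return np.array([w(cam,0,0,1)])*0 if len(us)==0 else np.array([_w for _w in _bulk(cam,us,vs,dep[vs,us])])
def _bulk(cam,u,v,d):
    c=camera_info(cam);T=np.array(c["T"])
    P=np.stack([(u-c["cx"])/c["fx"]*d,-(v-c["cy"])/c["fy"]*d,-d],1); return P@T[:3,:3].T+T[:3,3]
E
python3 - <<'E'
from h import *
np.set_printoptions(precision=3,suppress=True)
print(camera_info("scene").keys())
for cam in("scene","side"):
    p,d=grab_frame(cam); cv2.imwrite(f"pics/{cam}0.png",p)
    for t in("fork","tool_cup"):
        for r in masks_of(cam,t)[:4]:
            P=cloud(cam,d,r["region"]); print(cam,t,round(r["conf"],2),r["box"],np.percentile(P,[5,50,95],axis=0).ravel() if len(P) else '')
    for t in("fork","tool_cup","orange_bar","orange_gap"):
        for r in pinpoint(cam,t)[:4]:
            z=.045 if "orange" in t else 0.004; print(cam,t,round(r["conf"],2),r["position"],onz(cam,*r["position"],z))
print(state())
E
```

```text
dict_keys(['fx', 'fy', 'cx', 'cy', 'T'])
scene fork 0.76 [336.5, 138.9, 15.9, 46.7] [ 0.486 -0.402  0.007  0.491 -0.379  0.099  0.506 -0.363  0.163]
scene fork 0.63 [298.2, 154.7, 5.5, 31.9] [ 0.512 -0.266  0.025  0.516 -0.25   0.071  0.523 -0.243  0.113]
scene fork 0.53 [323.8, 166.5, 11.8, 23.9] [ 0.419 -0.302  0.038  0.427 -0.295  0.077  0.444 -0.291  0.12 ]
scene tool_cup 0.6 [314.1, 183.8, 27.1, 12.9] [ 0.426 -0.32   0.02   0.466 -0.284  0.038  0.472 -0.262  0.046]
scene fork 0.8 [329.2, 202.8] [ 0.421 -0.291  0.004]
scene fork 0.78 [340.1, 187.7] [ 0.479 -0.372  0.004]
scene fork 0.7 [295.3, 189.4] [ 0.534 -0.241  0.004]
scene tool_cup 0.59 [326.7, 199.7] [ 0.439 -0.294  0.004]
scene orange_bar 0.43 [184.5, 227.5] [0.439 0.146 0.045]
scene orange_gap 0.94 [176.3, 229.7] [0.439 0.168 0.045]
side fork 0.79 [301.2, 110.4, 17.7, 50.1] [ 0.488 -0.533 -0.001  0.498 -0.37   0.082  0.559 -0.354  0.162]
side fork 0.63 [317.1, 143.8, 4.0, 23.6] [ 0.423 -0.299  0.043  0.433 -0.293  0.083  0.445 -0.288  0.12 ]
side fork 0.62 [286.9, 137.5, 5.0, 39.1] [ 0.515 -0.263  0.014  0.519 -0.244  0.
[... 242 characters left out ...]
side fork 0.53 [316.8, 175.1] [ 0.432 -0.289  0.004]
side tool_cup 0.77 [319.3, 175.0] [ 0.425 -0.293  0.004]
side orange_bar 0.7 [232.6, 248.2] [0.447 0.145 0.045]
side orange_gap 0.69 [228.0, 255.7] [0.442 0.172 0.045]
{'time': 0.7, 'joint_pos': array([-1.31 ,  0.053,  1.613,  0.   ,  1.476, -0.119]), 'joint_vel': array([ 0.002, -0.   ,  0.   , -0.001, -0.   ,  0.   ]), 'joint_efforts': array([ -0.   , -39.356, -37.036,  -0.   ,   0.   ,   0.   ]), 'tool_pos': array([ 0.232, -0.58 ,  0.231]), 'tool_rot': array([0.   , 0.982, 0.189, 0.   ]), 'contact_force': array([ 0.087,  0.127, -0.174]), 'ft_torque': array([-0.006,  0.002,  0.039]), 'grasp_force': 0.0, 'gripper_width': 1.000954584508435}
```

```bash
python3 - <<'E'
import cv2
a=cv2.imread("pics/scene0.png");b=cv2.imread("pics/side0.png")
c=cv2.resize(a[120:270,130:380],(800,480),interpolation=2)
d=cv2.resize(b[100:290,170:400],(726,600),interpolation=2)
cv2.imwrite("pics/sc1.png",c);cv2.imwrite("pics/sd1.png",d)
E
```

```text
(no output)
```

View pics/sc1.png

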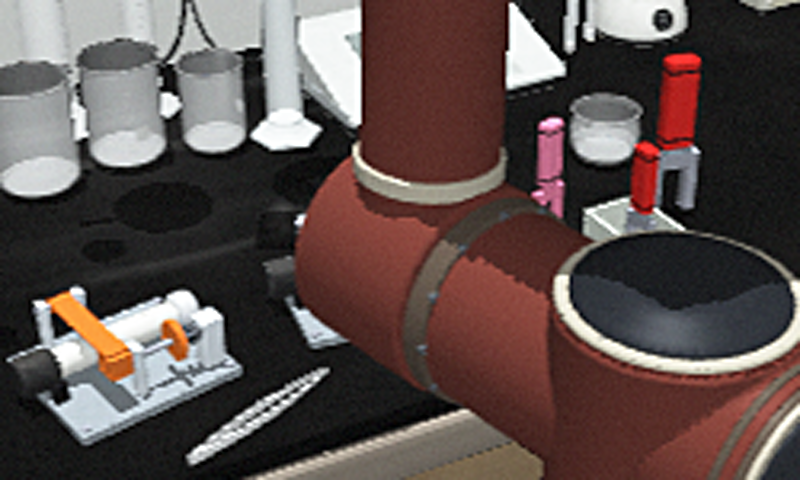

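View pics/sd1.png

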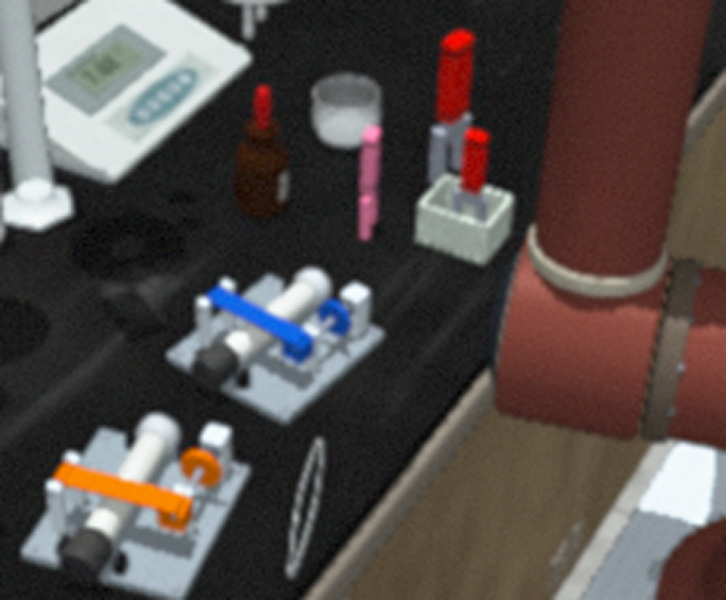

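The scene picture shows the small red key in the white cup at about (645,180). The larger red key (680,100) and the pink one (550,160) stand apart from it. The orange cradle is on the near left at (120,340), and the blue one sits behind the arm. I'll now move for a wrist view.

```bash
python3 -m handwheel '[[[0.01,0.02,0.012,0,0,0],[0.017,0.025,0.012,0,0,0],[0.017,0.025,0.012,0,0,0],[0.017,0.025,0.012,0,0,0],[0.017,0.025,0.012,0,0,0],[0.017,0.025,0.012,0,0,0],[0.017,0.025,0.012,0,0,0],[0.017,0.025,0.012,0,0,0],[0.01,0.02,0,0,0,0],[0,0,0,0,0,0],[0,0,0,0,0,0]]]'
cat > look.py <<'E'
from h import *
import sys
np.set_printoptions(precision=4,suppress=True)
s=state(); print(s["tool_pos"],s["tool_rot"],s["time"])
c=camera_info("wrist"); print(np.array(c["T"])[:3,3])
p,d=grab_frame("wrist"); cv2.imwrite(f"pics/{sys.argv[1]}.png",p); np.save(f"pics/{sys.argv[1]}.npy",d); np.save(f"pics/{sys.argv[1]}T.npy",c["T"])
for t in sys.argv[2:]:
    for r in masks_of("wrist",t)[:4]:
        P=cloud("wrist",d,r["region"]); print(t,round(r["conf"],2),np.round(r["box"]),np.percentile(P,[3,50,97],axis=0).ravel())
        if len(P)<20: continue
        zt=np.percentile(P[:,2],97); Q=P[(P[:,2]>zt-.008)][:,:2].astype(np.float32)
        (cx,cy),wh,a=cv2.minAreaRect(Q); print("   top rect",cx,cy,wh,a,"ztop",zt)
    for r in pinpoint("wrist",t)[:4]: print(t,"pt",round(r["conf"],2),np.round(r["position"],1),[onz("wrist",*r["position"],z)[:2] for z in(.004,.045)])
E
python3 look.py w1 fork tool_cup
```

```text
time: 1.62
tool_pos: [0.3711, -0.3649, 0.3277]
tool_rot: [0.001, 0.982, 0.19, 0.0]
contact_force: [-1.1, -0.3, 0.6]
gripper_width: 0.999
grasp_force: 0.0
[ 0.3711 -0.3649  0.3277] [0.0006 0.9818 0.1898 0.0001] 1.6167
[ 0.4448 -0.3357  0.4696]
fork 0.96 [218.  78.  25.  29.] [ 0.4206 -0.308   0.0468  0.4346 -0.3029  0.1174  0.4483 -0.2952  0.1194]
   top rect 0.4334591031074524 -0.30155062675476074 (0.021742593497037888, 0.013780778273940086) 0.29360541701316833 ztop 0.11942623101738789
fork 0.82 [288.  39.  57.  45.] [ 0.4871 -0.4007 -0.0007  0.4947 -0.3781  0.1578  0.5084 -0.3592  0.1638]
   top rect 0.4982473850250244 -0.38195550441741943 (0.031427934765815735, 0.019760066643357277) 79.37400817871094 ztop 0.16376380004773552
fork 0.57 [210.   0.  29.  22.] [ 0.5128 -0.2722 -0.0021  0.5174 -0.2613  0.0452  0.5299 -0.2419  0.0957]
   top rect 0.515811562538147 -0.2582576274871826 (0.002035791054368019, 0.020575718954205513) 22.008155822753906 ztop 0.09567099966713509
fork pt 0.76 [237.2  92.3] [array([ 0.4297, -0.3036]), array([ 0.431 , -0.3065])]
fork pt 0.74 [303.4  67.7] [array([ 0.4977, -0.3816]), array([ 0.493 , -0.3777])]
fork pt 0.66 [227.8  12.7] [array([ 0.5233, -0.255 ]), array([ 0.5164, -0.2622])]
tool_cup 0.74 [203.  50.  58.  67.] [ 0.4001 -0.3242  0.0006  0.4379 -0.2907  0.0033  0.4708 -0.2669  0.0442]
   top rect 0.435114324092865 -0.295199990272522 (0.0747680813074112, 0.06011660397052765) 1.7879786491394043 ztop 0.044164286862375536
tool_cup pt 0.61 [233.8  87.8] [array([ 0.4338, -0.2967]), array([ 0.4347, -0.3003])]
```

View pics/w1.png

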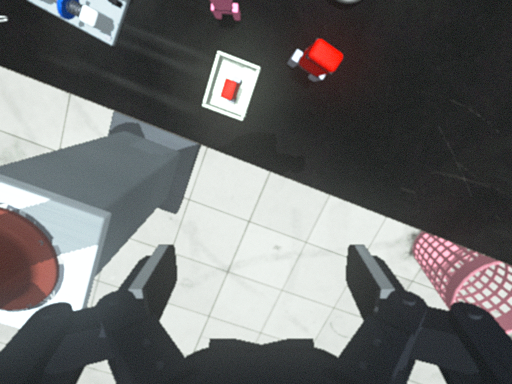

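The small key is at (230,88) px inside the white cup, with axes close to world x and y. The large red key at (320,60) clears the gripper's planned descent. The next move aligns the gripper above the key.

```bash
python3 -m handwheel '[[[0.01,0.010,-0.005,0,0,-7],[0.01,0.011,-0.02,0,0,-7],[0.011,0.011,-0.03,0,0,-7],[0.01,0.011,-0.03,0,0,0],[0.01,0.01,-0.03,0,0,0],[0.01,0.010,-0.03,0,0,0],[0,0,-0.023,0,0,0],[0,0,0,0,0,0],[0,0,0,0,0,0],[0,0,0,0,0,0]]]'
python3 look.py w2 fork tool_cup
```

```text
time: 2.7
tool_pos: [0.4321, -0.3037, 0.1609]
tool_rot: [0.001, 1.0, 0.006, 0.001]
contact_force: [0.3, -0.5, 0.6]
gripper_width: 1.0
grasp_force: 0.0
[ 0.4321 -0.3037  0.1609] [0.0008 1.     0.0061 0.0007] 2.7
[ 0.5113 -0.3034  0.303 ]
fork 0.95 [317.  92. 146.  54.] [ 0.491  -0.3936  0.0345  0.5016 -0.369   0.1624  0.5106 -0.358   0.166 ]
   top rect 0.5000218152999878 -0.38065218925476074 (0.03146106004714966, 0.019818300381302834) 80.14485931396484 ztop 0.1659528587601853
fork 0.57 [161.  55.  65.  37.] [ 0.5145 -0.2713  0.0012  0.5232 -0.2598  0.1141  0.5317 -0.2449  0.1173]
   top rect 0.5231048464775085 -0.2552882134914398 (0.014239495620131493, 0.022405052557587624) 17.73548698425293 ztop 0.11733680510226209
fork 0.56 [246. 156.  19.  75.] [ 0.4265 -0.3073  0.0241  0.4445 -0.3008  0.1147  0.4518 -0.2941  0.121 ]
   top rect 0.43558409810066223 -0.3004687428474426 (0.021815231069922447, 0.014432844705879688) 1.1591836214065552 ztop 0.12097598699963705
fork pt 0.96 [210.6  78.1] [array([ 0.5242, -0.2556]), array([ 0.5225, -0.2621])]
fork pt 0.73 [260.  172.9] [array([ 0.4313, -0.3039]), array([ 0.4423, -0.3039])]
fork pt 0.67 [337.8 104.3] [array([ 0.5019, -0.3793]), array([ 0.5032, -0.3689])]
tool_cup 0.82 [216. 131.  70.  83.] [ 0.4021 -0.3226  0.0026  0.4404 -0.2873  0.0066  0.4744 -0.2659  0.0456]
   top rect 0.4367733895778656 -0.294275164604187 (0.07506134361028671, 0.05934441089630127) 1.9658050537109375 ztop 0.045625238120649
tool_cup pt 0.86 [251.3 167.7] [array([ 0.4366, -0.2942]), array([ 0.4469, -0.2954])]
```

```bash
python3 -m handwheel '[[[0.001,0.0025,-0.02,0,0,0],[0,0,-0.022,0,0,0],[0,0,-0.022,0,0,0],[0,0,-0.016,0,0,0],[0,0,-0.01,0,0,0],[0,0,0,0,0,0],[0,0,0,0,0,0]]]' && python3 -m handwheel '[[[0,0,0,0,0,0],[0,0,0,0,0,0],[0,0,0,0,0,0],[0,0,0,0,0,0],[0,0,0,0,0,0],[0,0,0,0,0,0],[0,0,0,0,0,0],[0,0,0,0,0,0]]]' 0
```

```text
time: 3.53
tool_pos: [0.4328, -0.3001, 0.0697]
tool_rot: [0.0, 1.0, 0.007, 0.0]
contact_force: [-0.1, 0.1, 0.0]
gripper_width: 1.0
grasp_force: 0.0
time: 4.2
tool_pos: [0.4329, -0.3001, 0.0697]
tool_rot: [0.0, 1.0, 0.007, 0.0]
contact_force: [-0.6, 1.0, 3.0]
gripper_width: 0.155
grasp_force: 58.4
```

```bash
python3 -m handwheel '[[[0,0,0.015,0,0,0],[0,0,0.03,0,0,0],[0,0,0.03,0,0,0],[0,0,0.03,0,0,0],[0,0.02,0.03,0,0,0],[0,0.035,0.025,0,0,0],[0,0.035,0,0,0,0],[0,0.035,0,0,0,0],[-0.01,0.035,0,0,0,0],[-0.01,0.035,0,0,0,0],[-0.01,0.035,0,0,0,0],[-0.01,0.035,0,0,0,0],[-0.01,0.035,0,0,0,0],[0,0.035,0,0,0,0],[0,0.035,0,0,0,0],[0,0.035,0,0,0,0],[0,0.035,0,0,0,0],[0,0.03,0,0,0,0],[0,0.01,0,0,0,0],[0,0,0,0,0,0]]]'
python3 -m handwheel '[[[0,0,0,0,0,0],[0,0,0,0,0,0]]]'
python3 look.py w3 orange_bar orange_strap orange_gap fork
```

```text
time: 5.87
tool_pos: [0.3821, 0.1806, 0.2279]
tool_rot: [0.0, 1.0, 0.009, -0.001]
contact_force: [0.1, -0.2, -0.8]
gripper_width: 0.155
grasp_force: 58.8
time: 6.03
tool_pos: [0.3827, 0.178, 0.2282]
tool_rot: [0.0, 1.0, 0.006, -0.0]
contact_force: [-0.2, -0.6, -1.1]
gripper_width: 0.158
grasp_force: 58.8
[0.3827 0.178  0.2282] [ 0.0004  1.      0.0061 -0.0002] 6.0333
[0.4623 0.1782 0.37  ]
orange_bar 0.87 [252.  90.  63.  32.] [0.4338 0.1242 0.0088 0.4454 0.1444 0.0478 0.4606 0.1726 0.0619]
   top rect 0.44666051864624023 0.1436675488948822 (0.030770299956202507, 0.00591002544388175) 12.443316459655762 ztop 0.06193714478557885
orange_bar pt 0.59 [291.7 112. ] [array([0.4397, 0.141 ]), array([0.4423, 0.1451])]
orange_strap 0.67 [210.  16.  44. 116.] [0.4274 0.1883 0.0579 0.4806 0.2056 0.0602 0.5261 0.221  0.062 ]
   top rect 0.4768517017364502 0.2049352377653122 (0.10859350860118866, 0.020123735070228577) 12.93483829498291 ztop 0.06199655987098634Traceback (most recent call last):
  File "look.py", line 13, in <module>
    for r in pinpoint("wrist",t)[:4]: print(t,"pt",round(r["conf"],2),np.round(r["position"],1),[onz("wrist",*r["position"],z)[:2] for z in(.004,.045)])
             ~~~~~~~~^^^^^^^^^^^
ValueError: it knows: fork, orange_bar, orange_gap, tool_cup
```

View pics/w3.png

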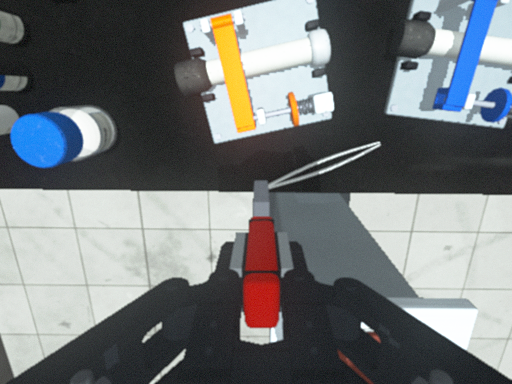

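Wrist view: the orange cradle is yawed by about 13°. Its collar is at (293,108), the post at (262,115), the strap at (232,70), and the key hangs straight in the fingers. Next I'll refine the gap position and the held key.

```bash
sed -i 's/    for r in pinpoint/    if "strap" in t: continue\n    for r in pinpoint/' look.py; python3 look.py w4 orange_gap orange_bar fork | grep -v "^\[" ; python3 - <<'E'
from h import *
np.set_printoptions(precision=4,suppress=True)
d=np.load("pics/w4.npy");m=np.zeros(d.shape,bool);m[85:132,225:345]=1
P=cloud("wrist",d,m)
o=np.array([.4457,.144]);a=np.radians(12.8);R=np.array([[np.cos(a),-np.sin(a)],[np.sin(a),np.cos(a)]])
L=(P[:,:2]-o)@R
# along-rod profile
for y in np.arange(-.04,.06,.004):
    k=(abs(L[:,1]-y)<.002)&(abs(L[:,0])<.018)&(P[:,2]>.035)
    if k.sum(): print(round(y,3),k.sum(),"z",P[k,2].max().round(4),"x",L[k,0].min().round(4),L[k,0].max().round(4))
E
```

```text
orange_gap 0.97 [184.   0. 150. 142.] [0.4175 0.1111 0.0077 0.4784 0.1818 0.0098 0.5497 0.2492 0.061 ]
   top rect 0.48465633392333984 0.17005443572998047 (0.12131543457508087, 0.10396181046962738) 19.72688865661621 ztop 0.06099565779111413
orange_gap 0.39 [242. 181.  38. 151.] [0.377  0.1712 0.1843 0.3946 0.1774 0.2696 0.4011 0.1835 0.2788]
   top rect 0.3852829337120056 0.17739705741405487 (0.021834902465343475, 0.014140339568257332) 1.114782691001892 ztop 0.27875879180628915
orange_gap pt 0.84 [278.7 113.7] [array([0.4375, 0.1572]), array([0.4403, 0.1596])]
orange_bar 0.59 [253.  89.  62.  35.] [0.432  0.1246 0.0103 0.4452 0.1444 0.0485 0.4596 0.1828 0.062 ]
   top rect 0.4454251825809479 0.14431841671466827 (0.029193134978413582, 0.006062690168619156) 12.889997482299805 ztop 0.061969418737753586
orange_bar pt 0.77 [294.3 109. ] [array([0.4432, 0.1389]), array([0.4453, 0.1434])]
fork 0.56 [244. 182.  35. 152.] [0.3764 0.1716 0.1809 0.3944 0.178  0.2682 0.401  0.1841 0.2787]
   top rect 0.3848651349544525 0.1778573989868164 (0.02261260710656643, 0.013891591690480709) 2.130184173583
[... 283 characters left out ...]
9
-0.02 82 z 0.0565 x -0.0092 0.0087
-0.016 50 z 0.0527 x -0.0078 0.008
-0.012 48 z 0.0523 x -0.007 0.0077
-0.008 44 z 0.0533 x -0.0075 0.0074
-0.004 42 z 0.0619 x -0.0115 0.0088
-0.0 131 z 0.0643 x -0.0173 0.0175
0.004 124 z 0.0627 x -0.0167 0.0177
0.008 21 z 0.048 x -0.003 0.0026
0.012 22 z 0.0484 x -0.0031 0.0027
0.016 21 z 0.0484 x -0.003 0.0027
0.02 22 z 0.0479 x -0.0029 0.0028
0.024 22 z 0.0481 x -0.0031 0.0026
0.028 22 z 0.0478 x -0.0029 0.0027
0.032 46 z 0.0567 x -0.0073 0.0076
0.036 63 z 0.0571 x -0.008 0.0077
0.04 33 z 0.0557 x -0.0074 0.0072
0.044 92 z 0.0624 x -0.011 0.0178
0.048 112 z 0.0615 x -0.0112 0.0179
0.052 113 z 0.0628 x -0.0111 0.0178
0.056 111 z 0.0619 x -0.0112 0.0175
```

```bash
python3 -m handwheel '[[[0.007,-0.003,-0.01,0,0,3],[0.01,-0.003,-0.014,0,0,4],[0.01,-0.003,-0.014,0,0,5],[0.01,-0.003,-0.014,0,0,0],[0.01,-0.003,-0.014,0,0,0],[0.01,-0.0025,-0.012,0,0,0],[0,0,0,0,0,0],[0,0,0,0,0,0],[0,0,0,0,0,0]]]'
python3 look.py w5 orange_gap orange_bar fork | grep -E "rect|pt|^fork|^\["
```

```text
time: 7.33
tool_pos: [0.4397, 0.1617, 0.1511]
tool_rot: [-0.0, 0.994, 0.111, 0.0]
contact_force: [1.1, -0.0, -0.6]
gripper_width: 0.158
grasp_force: 58.8
[0.4397 0.1617 0.1511] [-0.0001  0.9938  0.1112  0.0002] 7.3333
[0.5172 0.1785 0.2931]
   top rect 0.48511844873428345 0.1697957068681717 (0.12120342254638672, 0.10386589169502258) 19.77389907836914 ztop 0.06159646377556793
orange_gap pt 0.59 [261.4 184.8] [array([0.4291, 0.1584]), array([0.4415, 0.1613])]
   top rect 0.44983816146850586 0.1612223982810974 (0.04733746126294136, 0.02676868997514248) 80.0041732788086 ztop 0.062290866172509465
orange_bar pt 0.75 [283.4 185.3] [array([0.4335, 0.1362]), array([0.4454, 0.1422])]
fork 0.81 [242. 182.  38. 152.] [0.4338 0.1555 0.1056 0.4509 0.1629 0.1912 0.4579 0.1692 0.2013]
   top rect 0.4416138827800751 0.16116240620613098 (0.022381657734513283, 0.01385820284485817) 13.056977272033691 ztop 0.2013487213574406
fork 0.43 [442. 120.  70. 110.] [ 0.45   -0.0312  0.0396  0.4831 -0.0181  0.0595  0.5294 -0.0086  0.061 ]
   top rect 0.49262261390686035 -0.02384534291923046 (0.02494027651846409, 0.09104891121387482) 84.03096008300781 ztop 0.06100712201064733
fork 0.15 [231. 163.  76.  41.] [0.4328 0.1248 0.0095 0.4483 0.1433 0.0503 0.4616 0.1731 0.062 ]
   top rect 0.4449039399623871 0.14884667098522186 (0.03031769208610058, 0.01596304401755333) 13.551663398742676 ztop 0.06197819858903099
fork pt 0.82 [259.2 203.5] [array([0.4084, 0.156 ]), array([0.4238, 0.1591])]
```

View pics/w5.png

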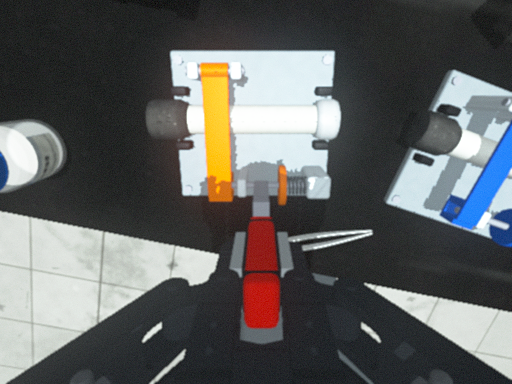

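The key is aligned over the gap, with its top at (.4416,.1612) against the gap's (.4418,.1611). I'll lower it now and push.

```bash
python3 -m handwheel '[[[0,0,-0.015,0,0,0],[0,0,-0.015,0,0,0],[0,0,-0.013,0,0,0],[0,0,-0.01,0,0,0],[0,0,-0.0055,0,0,0],[0,0,0,0,0,0],[0,0,0,0,0,0]]]' && python3 -m handwheel '[[[0.001,-0.0045,0,0,0,0],[0.001,-0.0045,0,0,0,0],[0.001,-0.004,0,0,0,0],[0.001,-0.004,0,0,0,0],[0.0005,-0.003,0,0,0,0],[0.0003,-0.0015,0,0,0,0],[0,0,0,0,0,0],[0,0,0,0,0,0],[0,0,0,0,0,0]]]'
python3 look.py w6 orange_strap orange_bar
```

```text
time: 8.27
tool_pos: [0.4398, 0.1615, 0.0922]
tool_rot: [-0.0, 0.994, 0.111, 0.0]
contact_force: [-0.1, 0.3, -0.4]
gripper_width: 0.15
grasp_force: 58.8
time: 9.02
tool_pos: [0.4446, 0.1401, 0.0921]
tool_rot: [-0.0, 0.994, 0.111, 0.0]
contact_force: [0.4, 3.3, 0.0]
gripper_width: 0.152
grasp_force: 59.0
[0.4446 0.1401 0.0921] [-0.0002  0.9938  0.1111  0.0002] 9.0167
[0.5221 0.1569 0.234 ]
orange_strap 0.62 [116.  52.  65. 202.] [0.4389 0.1882 0.0599 0.477  0.2048 0.0891 0.5263 0.2215 0.1097]
   top rect 0.4469027817249298 0.19800205528736115 (0.027845602482557297, 0.020567983388900757) 13.867132186889648 ztop 0.10968015415378173
orange_bar 0.84 [191. 186.  96.  43.] [0.4375 0.1244 0.0382 0.4485 0.1362 0.0475 0.4646 0.1733 0.0618]
   top rect 0.4527203440666199 0.13166911900043488 (0.02545682154595852, 0.006545021664351225) 26.334814071655273 ztop 0.061751165752982444
orange_bar pt 0.79 [269.6 210.6] [array([0.431 , 0.1291]), array([0.4472, 0.1341])]
```

View pics/w6.png

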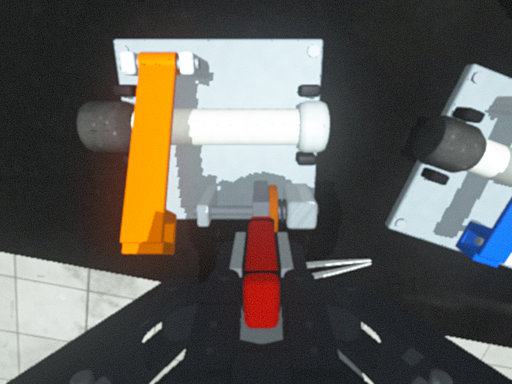

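The orange strap is up with its end near (150,250), the key is pressing the collar at 3.3 N, and blue is still latched. I'll back off, lift and return to the cup.

```bash
python3 -m handwheel '[[[-0.001,0.004,0,0,0,0],[-0.001,0.004,0,0,0,0],[-0.0005,0.003,0,0,0,0],[0,0,0,0,0,0],[0,0,0.015,0,0,0],[0,0,0.025,0,0,0],[0,0,0.03,0,0,0],[0,0,0.03,0,0,0],[0,0,0.03,0,0,0],[0,0,0.01,0,0,0],[0,-0.02,0,0,0,-4],[0,-0.035,0,0,0,-4],[0,-0.035,0,0,0,-4],[0,-0.035,0,0,0,0],[0,-0.035,0,0,0,0],[0,-0.035,0,0,0,0],[0,-0.035,0,0,0,0],[0,-0.035,0,0,0,0],[-0.004,-0.035,0,0,0,0],[-0.004,-0.035,0,0,0,0]]]'
python3 -m handwheel '[[[0,-0.035,0,0,0,0],[0,-0.035,0,0,0,0],[0,-0.03,0,0,0,0],[0,-0.015,0,0,0,0],[0,0,0,0,0,0],[0,0,0,0,0,0],[0,0,0,0,0,0]]]'
python3 look.py w7 fork tool_cup
```

```text
time: 10.88
tool_pos: [0.4327, -0.1858, 0.2304]
tool_rot: [-0.0, 1.0, 0.007, -0.001]
contact_force: [1.0, -0.0, -0.8]
gripper_width: 0.158
grasp_force: 58.8
time: 11.47
tool_pos: [0.4338, -0.2979, 0.2312]
tool_rot: [-0.001, 1.0, 0.007, -0.001]
contact_force: [0.3, -0.3, -0.9]
gripper_width: 0.157
grasp_force: 59.0
[ 0.4338 -0.2979  0.2312] [-0.0007  1.      0.007  -0.0006] 11.4667
[ 0.5135 -0.2978  0.373 ]
fork 0.79 [196.  69.  43.  23.] [ 0.5147 -0.2705  0.0171  0.5235 -0.2589  0.1145  0.5318 -0.2454  0.1167]
   top rect 0.5230200886726379 -0.2546292841434479 (0.013885941356420517, 0.02211323194205761) 17.736316680908203 ztop 0.11671196415895747
fork 0.76 [311.  95.  96.  37.] [ 0.4906 -0.3945  0.0006  0.5016 -0.3693  0.1614  0.5109 -0.3572  0.1654]
   top rect 0.4999581575393677 -0.3803236186504364 (0.030738545581698418, 0.019863348454236984) 80.57111358642578 ztop 0.1654050301507808
fork 0.62 [242. 182.  39. 151.] [ 0.4271 -0.3052  0.18    0.4457 -0.2987  0.2707  0.4523 -0.2923  0.2818]
   top rect 0.4361611008644104 -0.2985597848892212 (0.02259701117873192, 0.014188422821462154) 1.3999178409576416 ztop 0.28183615045524435
fork pt 0.83 [329.  103.6] [array([ 0.5014, -0.3792]), array([ 0.5028, -0.3701])]
fork pt 0.7 [225.4  80.8] [array([ 0.5252, -0.2547]), array([ 0.524 , -0.2595])]
fork pt 0.63 [262.9 201.6] [array([ 0.3738, -0.3018]), array([ 0.3893, -0.3013])]
tool_cup 0.61 [230. 124.  56.  68.] [ 0.4024 -0.3226  0.0027  0.4366 -0.2932  0.0049  0.4745 -0.2663  0.0458]
   top rect 0.4367791712284088 -0.29487383365631104 (0.07532471418380737, 0.06004127860069275) 2.0444083213806152 ztop 0.04580436418876824
tool_cup pt 0.89 [257.  155.1] [array([ 0.437 , -0.2935]), array([ 0.4455, -0.294 ])]
```

```bash
python3 -m handwheel '[[[0,0.0035,-0.015,0,0,0],[0,0,-0.03,0,0,0],[0,0,-0.03,0,0,0],[0,0,-0.025,0,0,0],[0,0,-0.02,0,0,0],[0,0,-0.015,0,0,0],[0,0,-0.012,0,0,0],[0,0,-0.008,0,0,0],[0,0,-0.005,0,0,0],[0,0,0,0,0,0],[0,0,0,0,0,0]]]'
```

```text
time: 12.63
tool_pos: [0.4344, -0.2958, 0.0727]
tool_rot: [0.0, 1.0, 0.007, 0.0]
contact_force: [-0.6, -0.3, -1.7]
gripper_width: 0.154
grasp_force: 59.0
```

```bash
python3 -m handwheel '[[[0,0,-0.002,0,0,0],[0,0,0,0,0,0],[0,0,0,0,0,0]]]' && python3 -m handwheel '[[[0,0,0,0,0,0],[0,0,0,0,0,0],[0,0,0,0,0,0],[0,0,0,0,0,0],[0,0,0,0,0,0],[0,0,0,0,0,0]]]' 1 && python3 -m handwheel '[[[0,0,0.01,0,0,0],[0,0,0.02,0,0,0],[0,0,0.03,0,0,0],[0,0,0.03,0,0,0],[0,0,0.03,0,0,0],[-0.01,0,0.03,0,0,0],[-0.02,0,0.02,0,0,0],[-0.02,0,0,0,0,0],[-0.01,0,0,0,0,0],[0,0,0,0,0,0],[0,0,0,0,0,0]]]'
python3 look.py w8 fork tool_cup; python3 - <<'E'
from h import *
p,d=grab_frame("side")
cv2.imwrite("pics/sd2.png",cv2.resize(p[100:290,170:400],(726,600),interpolation=2))
E
```

```text
time: 12.88
tool_pos: [0.4343, -0.2958, 0.0707]
tool_rot: [0.0, 1.0, 0.007, 0.0]
contact_force: [-0.0, -0.1, -0.6]
gripper_width: 0.153
grasp_force: 59.0
time: 13.38
tool_pos: [0.434, -0.2956, 0.0701]
tool_rot: [0.0, 1.0, 0.007, 0.0]
contact_force: [0.6, -0.4, 0.2]
gripper_width: 0.983
grasp_force: 0.0
time: 14.3
tool_pos: [0.3737, -0.2953, 0.2394]
tool_rot: [-0.0, 1.0, 0.006, -0.0]
contact_force: [0.1, -0.0, 0.3]
gripper_width: 1.003
grasp_force: 0.0
[ 0.3737 -0.2953  0.2394] [-0.0004  1.      0.0062 -0.0001] 14.3
[ 0.4532 -0.2952  0.3813]
fork 0.91 [317.   0.  99.  61.] [ 0.4886 -0.3941  0.0233  0.4968 -0.373   0.1525  0.5091 -0.3573  0.1641]
   top rect 0.4996923506259918 -0.3798344135284424 (0.030763382092118263, 0.020156918093562126) 82.23936462402344 ztop 0.16412885727757318
fork 0.77 [256.  95.  18.  34.] [ 0.4253 -0.3081  0.003   0.4379 -0.2974  0.118   0.4512 -0.2904  0.1197]
   top rect 0.4357851445674896 -0.29731491208076477 (0.022141529247164726, 0.014083536341786385) 0.5207849144935608 ztop 0.11973447683598368
fork 0.56 [202.   0.  38.  37.] [ 0.5138 -0.269   0.0176  0.5176 -0.2558  0.0865  0.5273 -0.2408  0.1152]
   top rect 0.5196035504341125 -0.2555912435054779 (0.008645799942314625, 0.02160610631108284) 13.730530738830566 ztop 0.11520688690696121
fork pt 0.96 [334.3  50.5] [array([ 0.5005, -0.3789]), array([ 0.4954, -0.3698])]
fork pt 0.85 [263.9 110.3] [array([ 0.4317, -0.298 ]), array([ 0.4342, -0.2977])]
fork pt 0.64 [227.8  26.2] [array([ 0.5239, -0.2552]), array([ 0.5163, -0.2596])]
tool_cup 0.78 [230.  69.  58.  71.] [ 0.4013 -0.3222  0.0016  0.4384 -0.2905  0.0036  0.4716 -0.2659  0.0445]
   top rect 0.4364260733127594 -0.2938794493675232 (0.07499498128890991, 0.05948831886053085) 2.191688299179077 ztop 0.04448313349438784
tool_cup pt 0.63 [259.7 104.6] [array([ 0.4385, -0.2929]), array([ 0.4402, -0.2931])]
```

View pics/sd2.png

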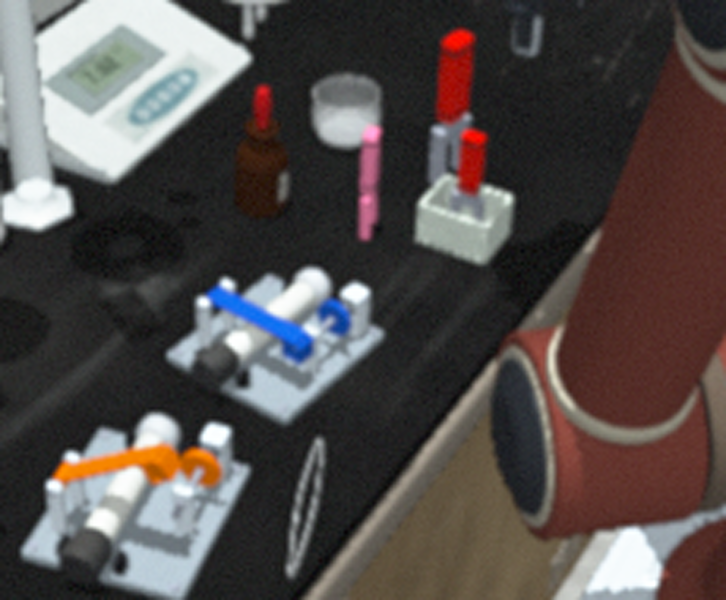

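The side view shows the key upright in its cup at (470,170), the orange strap raised at (120,465) and the blue strap latched at (260,320).

```bash
python3 -c "from plant import job_done; print(job_done())"
```

```text
the job is handed in; nothing more can be done
None
```

I handed the job in at about 14 s: the key freed the orange strap and stands back upright in its cup, and the blue strap is still latched; the judge returned no verdict.

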